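# Knock the latch pin of a board test jig down and draw its drawer out

## Task

Pick up the rubber mallet and, with a brisk blow (not a slow push) of its head, drive the sprung latch pin on top of the grey test jig far enough down that the drawer springs free; do not touch the pin with the gripper. Then set the mallet (without dropping it) back on the blue mat, standing on the face of its head as before, and let go of it. Then pull the drawer by its bar fully out to its stop, without knocking over the spool, bottle, jar or mug.

Things in the scene. Friction and masses are not known exactly. Their poses are not given: they have to be found in the camera images.
- jig: Board test jig: grey painted steel housing fixed to the bench, 190 mm deep (its x) x 170 mm wide (its y) x 83 mm high, flat top with a low switch strip and two 20 mm high blocks behind the pin. Origin: centre of its underside. Its -x side is the front, where the drawer comes out. Position and yaw vary.
- pin_top (a point): Centre of the top face of the sprung latch pin that stands up out of the jig's top, on the jig's centre line, 30 mm towards the front from the jig's centre: plain steel head 26 mm across, 12 mm thick, on a 14 mm shaft. 124 mm above the bench with the pin up (moves with the pin).
- pin (a joint): How far the latch pin is down, m: 0 = up at rest, 0.023 = hard stop (head on its collar). A spring pushes it back up (about 2 N at the top, 6 N at 11 mm, 10 N at the stop). From about 11 mm down the latch lets the drawer go; the drawer needs about 0.1 s to move clear before the pin may rise again.
- drawer (a joint): How far the jig's drawer is out, m: 0 = shut and latched, 0.09 = fully out at its stop. When unlatched a spring kicks it out by about 30 mm; the rest has to be pulled with 3 to 6 N (it is stiff and stays where it is left).
- drawer_bar (a point): Middle of the drawer's pull bar: level steel bar 12 mm thick, 112 mm long (along the jig's y), its axis 50 mm above the bench and 50 mm in front of the drawer's panel (150 mm wide, top 72 mm high). The gap between bar and panel is 44 mm, open from above, 90 mm long between the end stays. The drawer pulls along the jig's -x, towards the robot.
- mallet: Rubber mallet standing on its head's face on the mat: black upright round head 56 mm across, 80 mm tall; pale wooden handle sticking out level, 24 mm wide x 28 mm tall, from 26 to 176 mm from the head's axis along the mallet's -x, 40 mm (centre) above the lower face. 0.4 kg, centre of mass 15 mm from the head's axis. Origin: centre of the head's lower face; z along the head's axis.
- mat: Blue silicone work mat fixed to the bench, 260 mm (x) x 240 mm (y) x 4 mm; lies to the left or to the right of the jig. Origin: centre of its underside.
- spool: Black solder spool standing on the mat, 50 mm across, 40 mm tall. Bystander. Origin: centre of its underside.
- parts_tray: Grey divided parts tray, 240 x 200 x 35 mm, fixed, on the other side of the jig from the mat. Bystander. Origin: centre of its underside.
- bottle: White bottle, 60 mm across, 150 mm tall, near the far edge. Bystander. Origin: centre of its underside.
- jar: Green glass jar, 64 mm across, 70 mm tall, near the far edge. Bystander. Origin: centre of its underside.
- mug: White mug, 80 mm across, 90 mm tall, on the right. Bystander. Origin: centre of its underside.
Not all that is in view belongs to the job. Of the things that look like the mallet, the larger one is meant.

How it is judged (in metres and radians):
On the way, in this order (a step that is already met when the one before it is completed fails the run):
1. the pin is driven down by a blow of the mallet (moving down faster than 0.06 m/s when more than 5 mm down, with the mallet on it) (value of joint pin above 0.005 m and velocity of joint pin above 0.06 m/s and contact force between mallet and pin above 0.5 N).
2. the drawer has sprung free (more than 20 mm out) (value of joint drawer above 0.02 m), for 0.05 s.
3. the mallet stands on the mat on its face, let go (x of mallet in the frame of mat between -0.13 and 0.13 m and y of mallet in the frame of mat between -0.12 and 0.12 m and z of mallet in the frame of mat between -0.004 and 0.012 m and angle between mallet's own z axis and vertical below 0.12 rad and contact force between the fingers and mallet below 0.1 N and linear speed of mallet below 0.03 m/s), for 0.2 s.
4. the drawer is pulled out to its stop (at least 84 of 90 mm) (value of joint drawer above 0.084 m), for 0.2 s.
At the end, for the whole second after the job is handed in: The drawer is out at its stop (at least 84 of 90 mm); the mallet is at rest, let go, standing on the face of its head (within 0.12 rad of upright) with the centre of the head over the mat; spool, bottle, jar and mug stand upright (all of step 3 and value of joint drawer above 0.084 m and angle between each of spool, bottle, jar, mug's own z axis and vertical below 0.3 rad); the robot touches nothing.
It fails at once if the gripper or arm touches the pin (contact force between any of the fingers, the arm and pin above 0.5 N).
It fails at once if the mallet is dropped or thrown (faster than 0.6 m/s while not held) (linear speed of mallet above 0.6 m/s and contact force between the fingers and mallet below 0.1 N).
It fails at once if the spool, bottle, jar or mug is knocked over (angle between any of spool, bottle, jar, mug's own z axis and vertical above 0.6 rad).
It also fails if it takes over 58 s, if anything falls off the work surface, if the arm or the gripper's body presses on something with over 40 N, if the wrist force passes 120 N, or if a joint passes its speed limit or range.

## Robot

A 6-joint arm with a two-finger parallel gripper is mounted at the origin on the work surface. World frame = base frame: x ahead of the robot, y to its left, z up, the work surface at z = 0. Lengths are in mm, angles in rad, forces in N, time in s.
With the tool pointing down it reaches from about 325 to 850 mm from the base axis. Payload 15.5 kg.
Tool frame: the origin (TCP) lies midway between the tips of the shut fingers; the grasp point (between the pads) lies 19 mm behind it; z points along the fingers, y is the line along which they close (so a half turn about z gives the same grasp; the last joint's range is limited). The gripper opens to 91 mm and grips with 3 to 60 N. Pads are 32 mm wide; open, the fingers measure 118 mm over their backs; the gripper's body (76 mm by 178 mm) begins 60 mm behind the grasp point.
Start: joints at [1.137, 0.494, 1.345, -0, 1.302, -0.096], TCP at [207.717, 589.474, 213.915] pointing down, gripper open.
Joint ranges: [-2.91, 2.91], [-0.82, 2.16], [0.22, 2.67], [-1.22, 4.37], [0.12, 2.79], [-3.08, 3.08]. Speed limits (rad/s): [1.89, 1.89, 2.57, 3.01, 3.01, 3.01].

## Interface

Orientations are given as a unit quaternion [x, y, z, w].
In Python, from plant import r, let_go, gripper_close, cams, sign_off, spotter gives the robot as it stands. Calls block until the motion is done:
- r.move_pose(position, orientation): joint-space move of the TCP to a pose.
- r.line_to(position, rate=150, frame=None, until_force=None): straight line of the TCP; frame=None keeps the orientation; rate is the mean speed in mm/s. With until_force (N) it stops when the force on the tool has changed by that much, and returns True; else False.
- r.move_j(angles): joint-space move.
- let_go() and gripper_close(grip_force=None): open the fingers fully, or close them until they stop; grip_force is the grip in N (None keeps the last).
- r.dwell(seconds).
- r.ik(position, orientation): joint angles nearest the present ones, or None.
- cams.snapshot(name): name is "side" or "top" or "wrist"; returns (picture, depth): 420x560x3 uint8, blue, green, red; 420x560 float32, mm along the optical axis (not along the pixel's ray), 0 where there is no reading.
- cams.camera_info(name): a dict with "fx", "fy", "cx", "cy" (pixels), "D" ([k1, k2, p1, p2, k3] as OpenCV has them; the pictures are not rectified), "extrinsics" (4x4, takes a point from world to camera coordinates). Camera axes: x right, y up, looking along -z (the intrinsics and any distortion apply to the point x, -y, -z); pixel columns grow to the right and rows downward; lengths in mm; the calibration is good to about 2 mm. A picture is of the moment at which its call begins: read the wrist's pose just before it. camera_info takes no time and is no camera call; for the wrist camera it gives the pose at the moment of the call.
A pose or a line that the arm cannot do raises r.IKError and nothing moves.
- sign_off(): hands the job in; it is judged then, once.
Trained networks look in the newest picture that a camera, given by its name, has taken for a name from the list of things; names that differ only in an ending like _2 or _b are one class to them, and where a whole thing is asked for, a point or a joint stands for the part that bears it (a point fixed in the world has none). Each returns a list of dicts, best first, with "confidence" (0 to 1); they miss things now and then, are a little off and sometimes report something else, mostly with a low value. They report only what shows in the picture. A call takes as long as a camera call. They do not tell look-alikes from the thing itself.
- spotter.find_in(camera, query): "location" ([column, row] in pixels, amid what is visible of it).
- spotter.outline_of(camera, query): "mask" (420x560 bool, what is visible of it) and "location" ([column, row] in pixels, amid what is visible of it).
- spotter.spot_point(camera, query): "location" ([column, row] in pixels: a listed point, or the origin of a listed thing).
Readings, each from a call of its own:
- r.current_time(): time.
- r.current_joint_pos(): joint angles.
- r.current_joint_vel(): joint speeds.
- r.current_effort(): joint torques, N m.
- r.current_eef_pos(): TCP position.
- r.current_orientation(): TCP orientation.
- r.current_ft_force(): force on the tool from outside, world axes, zero at the start.
- r.current_ft_torque(): the same for the moment, N m.
- r.current_grip_width(): finger opening in mm.
- r.current_grip_force(): force on a finger pad.
Only numpy, scipy, OpenCV 4.12 (cv2) and the standard library are available. Lean on these libraries where they do the work, as an engineer would, in place of code of your own. Each camera call takes 0.05 s, during which the arm holds its last target. There are 200 camera calls.

## Working session

There is one attempt and no reset: what is moved stays moved. The work goes in short steps, each a Python script; the robot and the scene stay as the last script left them, time stands still between calls to the robot, and variables do not carry over. Pictures are saved under pics/ and viewed, at most 10 in all, crops included, and the job is handed in when it is done.

```bash
ls; mkdir -p pics
cat > h.py <<'E'
import numpy as np, cv2
from plant import r, let_go, gripper_close, cams, sign_off, spotter
def K(i): return np.array([[i["fx"],0,i["cx"]],[0,i["fy"],i["cy"]],[0,0,1.]])
def ray(cam,px,info=None):
    i=info or cams.camera_info(cam); E=np.array(i["extrinsics"])
    p=cv2.undistortPoints(np.array(px,float).reshape(-1,1,2),K(i),np.array(i["D"],float)).reshape(-1,2)
    d=np.c_[p[:,0],-p[:,1],-np.ones(len(p))]
    R=E[:3,:3]; return -R.T@E[:3,3], d@R
def at_z(cam,px,z,info=None):
    o,d=ray(cam,px,info); return o+d*((z-o[2])/d[:,2])[:,None]
def at_depth(cam,px,dep,info=None):
    o,d=ray(cam,px,info); return o+d*np.array(dep,float).reshape(-1,1)
def cloud(cam,mask,dep,info=None):
    v,u=np.nonzero(mask&(dep>0)); return at_depth(cam,np.c_[u,v],dep[v,u],info)
E
cat > a.py <<'E'
from h import *
out=[]
for c in ("top","side"):
    im,d=cams.snapshot(c); np.savez(f"{c}.npz",im=im,d=d); cv2.imwrite(f"pics/{c}1.png",im)
    for q in ("mallet","pin_top","drawer_bar","jig","mat","spool","parts_tray","bottle","jar","mug"):
        o=spotter.outline_of(c,q)
        for k in o[:3]:
            if k["confidence"]<.3: continue
            P=cloud(c,k["mask"],d)
            print(c,q,round(k["confidence"],2),np.round(k["location"]),k["mask"].sum(), np.round(np.median(P,0)),np.round(np.percentile(P,[3,97],0)).tolist() if len(P) else "")
    for q in ("pin_top","drawer_bar","mallet","jig"):
        for k in spotter.spot_point(c,q): print("  pt",c,q,round(k["confidence"],2),np.round(k["location"],1))
E
python3 a.py
```

```text
pics
top mallet 0.71 [402. 321.] 551 [ 229. -296.   40.] [[167.0, -359.0, -0.0], [269.0, -254.0, 61.0]]
top mallet 0.64 [396. 231.] 1107 [ 479. -285.   58.] [[359.0, -311.0, 4.0], [545.0, -260.0, 86.0]]
top pin_top 0.6 [294. 158.] 86 [662. -16. 123.] [[652.0, -28.0, 88.0], [675.0, -5.0, 127.0]]
top drawer_bar 0.73 [292. 192.] 840 [587.  -6.  53.] [[535.0, -70.0, -1.0], [614.0, 58.0, 74.0]]
top jig 0.97 [296. 160.] 4780 [670. -18.  83.] [[555.0, -99.0, 26.0], [778.0, 63.0, 103.0]]
top mat 0.96 [405. 244.] 6132 [ 458. -332.    4.] [[347.0, -428.0, -1.0], [592.0, -200.0, 8.0]]
top spool 0.74 [370. 199.] 266 [ 573. -230.   43.] [[553.0, -250.0, 9.0], [595.0, -211.0, 48.0]]
top spool 0.31 [296. 161.] 4872 [669. -17.  83.] [[545.0, -100.0, 24.0], [779.0, 61.0, 103.0]]
top parts_tray 0.68 [174. 236.] 6374 [472. 326.   6.] [[359.0, 227.0, -0.0], [592.0, 423.0, 34.0]]
top bottle 0.92 [202. 138.] 630 [743. 241.  97.] [[727.0, 219.0, 12.0], [769.0, 271.0, 151.0]]
top bottle 0.71 [175. 234.] 6131 [473. 326.   6.] [[363.0, 227.0, 0.0], [590.0, 422.0, 34.0]]
top jar 0.89 [374. 138.] 508 [ 738. -24
[... 1200 characters left out ...]
side parts_tray 0.81 [258. 177.] 2767 [476. 320.  14.] [[363.0, 215.0, 1.0], [590.0, 424.0, 34.0]]
side bottle 0.87 [342. 173.] 614 [751. 228.  77.] [[728.0, 216.0, 7.0], [779.0, 251.0, 148.0]]
side bottle 0.58 [326. 216.] 94 [662. -23. 118.] [[652.0, -32.0, 88.0], [673.0, -9.0, 125.0]]
side jar 0.93 [372. 296.] 725 [ 743. -264.   60.] [[717.0, -279.0, 9.0], [773.0, -226.0, 71.0]]
side mug 0.77 [362. 339.] 1647 [ 710. -378.   53.] [[672.0, -414.0, 4.0], [746.0, -337.0, 90.0]]
  pt side pin_top 0.42 [328.7 211.2]
  pt side drawer_bar 0.56 [285.2 230.1]
  pt side mallet 0.94 [285.5 319. ]
  pt side mallet 0.64 [267.1 331.2]
  pt side mallet 0.6 [176.3 318. ]
  pt side mallet 0.26 [282.5 228.8]
```

```bash
cat > b.py <<'E'
from h import *
S=[]
for c in ("top","side"):
    z=np.load(c+".npz"); d=z["d"]; S.append(cloud(c,np.ones(d.shape,bool),d))
    globals()[c]=S[-1]
def box(P,lo,hi): return P[np.all((P>lo)&(P<hi),1)]
for n,P in (("top",top),("side",side)):
    hd=box(P,[340,-340,79],[580,-240,95]); 
    print(n,"head top",len(hd),np.round(hd.mean(0),1),np.round((hd.max(0)+hd.min(0))/2,1),np.round(np.ptp(hd,axis=0),1))
    hn=box(P,[340,-340,50],[484,-240,66]); print(" handle",len(hn),np.round(hn.mean(0),1),np.round(np.polyfit(hn[:,0],hn[:,1],1),4),hn[:,0].min())
    pn=box(P,[630,-60,118],[700,40,135]); print(" pin",len(pn),np.round(pn.mean(0),1),np.round((pn.max(0)+pn.min(0))/2,1))
    tp=box(P,[540,-130,79],[800,100,87])[:,:2].astype(np.float32); print(" jigtop",cv2.minAreaRect(tp))
    br=box(P,[525,-90,48],[560,90,62]); print(" bar",len(br),np.round(br.mean(0),1),np.round(np.polyfit(br[:,1],br[:,0],1),3),br[:,1].min(),br[:,1].max())
im=np.load("top.npz")["im"]; cr=cv2.resize(im[190:350,330:480],None,fx=3.7,fy=3.7,interpolation=cv2.INTER_CUBIC)
cv2.imwrite("pics/crop1.png",cr)
E
python3 b.py
```

```text
top head top 330 [ 524.5 -287.3   83.7] [ 524.5 -287.2   84.4] [53.3 56.  10.5]
 handle 449 [ 417.  -289.4   56.7] [ 2.720000e-02 -3.006872e+02] 350.8094913501827
 pin 78 [662.8 -16.5 123.6] [663.4 -16.3 123. ]
 jigtop ((692.6483764648438, -20.683135986328125), (170.78273010253906, 190.50119018554688), 82.5746078491211)
 bar 209 [542.5  -4.6  54. ] [6.70000e-02 5.42762e+02] -57.72003424205492 55.05640284219438
side head top 350 [ 524.  -291.2   82.6] [ 523.8 -290.2   82.6] [53.3 56.5  7. ]
 handle 505 [ 416.3 -294.2   55.7] [ 1.840000e-02 -3.018745e+02] 348.9163142815329
 pin 53 [662.3 -20.5 122.2] [662.6 -18.6 122.2]
 jigtop ((692.6102294921875, -23.154273986816406), (174.574462890625, 190.5025634765625), 82.36800384521484)
 bar 140 [542.6 -11.4  52.7] [5.90000e-02 5.43234e+02] -60.41657832614726 55.67334700907463
```

View pics/top1.png

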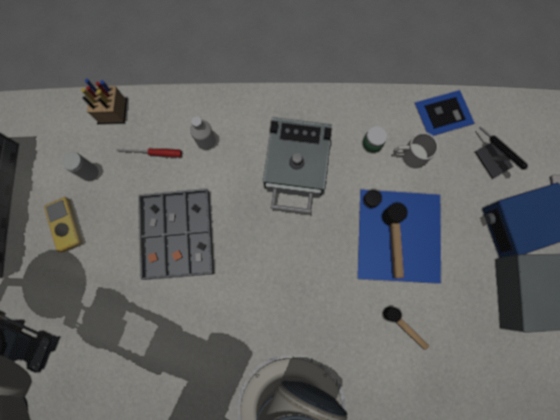

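View pics/crop1.png

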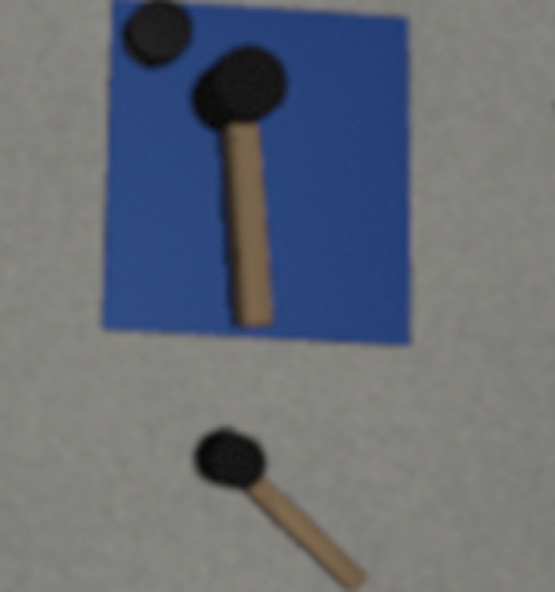

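Mallet candidates in the top picture: the one on the blue mat at (396,231), with a 56 mm head and a handle reaching about 350..524, and the smaller one off the mat at (402,321). The crop confirms that the one on the mat is larger and stands on its head, so I'm choosing that. The spool sits at (373,199), close to its head. The jig's pin is at (296,158) and its bar at (292,210).

```bash
cat >> h.py <<'E'
from scipy.spatial.transform import Rotation as Ro
def down(psi): return (Ro.from_euler("z",psi)*Ro.from_euler("x",np.pi)).as_quat()
HEAD=np.array([524.3,-289.0]); PSI=0.023; G=53
GR=HEAD-G*np.array([np.cos(PSI),np.sin(PSI)])
PIN=np.array([662.8,-18.0])
def scene():
    L=[]
    for c in ("top","side"):
        im,d=cams.snapshot(c); L.append((c,im,cloud(c,np.ones(d.shape,bool),d)))
    return L
def box(P,lo,hi): return P[np.all((P>lo)&(P<hi),1)]
E
cat > c.py <<'E'
from h import *
print(r.current_orientation(),r.current_time())
q=down(PSI)
p=[*GR,180]
for qq in (q,down(PSI+np.pi)): print(np.round(r.ik(p,qq),2))
r.move_pose(p,q)
r.line_to([*GR,25],rate=120)
gripper_close(grip_force=60)
print(r.current_grip_width(),r.current_grip_force(),r.current_ft_force())
r.line_to([*GR,185],rate=120)
print(r.current_grip_width(),r.current_ft_force(),r.current_ft_torque(),r.current_time())
for c,im,P in scene():
    h=box(P,[490,-340,150],[580,-240,250]); t=h[h[:,2]>h[:,2].max()-12]
    h=t[t[:,0]>500]; 
    A=np.c_[h[:,:2]-h[:,:2].mean(0),np.ones(len(h))]; print(c,len(h),np.round((h.max(0)+h.min(0))/2,1),np.linalg.lstsq(A,h[:,2],rcond=None)[0])
    cv2.imwrite(f"pics/lift_{c}.png",im)
E
python3 c.py
```

```text
[ 1.68597317e-01  9.85685013e-01  1.65249188e-05 -1.08122643e-06] 1.5
[-0.66  0.43  1.57 -0.    1.14  0.89]
[-0.66  0.43  1.57  0.    1.14 -2.25]
23.37301055823235 59.91303205490112 [-0.77102131  0.53382883 -0.04215141]
23.994229347070142 [-0.91070099 -0.36166242 -3.80700704] [-0.09815548  0.33412832 -0.05093117] 8.675
top 120 [ 533.3 -281.7  240.4] [ 5.47913655e-04 -1.11581090e-02  2.42408214e+02]
side 307 [ 532.7 -292.   240.1] [-1.22730353e-02  4.51192832e-02  2.41582438e+02]
```

```bash
cat > d.py <<'E'
from h import *
T=PIN-(GR*0+G*np.array([np.cos(PSI),np.sin(PSI)]))
r.line_to([*GR,225],rate=120)
r.line_to([*T,225],rate=160)
r.line_to([*T,185],rate=80)
for c,im,P in scene():
    h=box(P,[625,-70,215],[720,40,255]); print(c,len(h),np.round((h.max(0)+h.min(0))/2,1),np.round(np.ptp(h,axis=0)),np.median(h[:,2]))
    cv2.imwrite(f"pics/pre_{c}.png",im)
r.line_to([*T,128],rate=220)
print(r.current_ft_force()); r.dwell(.4); print(r.current_ft_force(),r.current_eef_pos(),r.current_time())
r.line_to([*T,225],rate=120)
for c,im,P in scene():
    br=box(P,[480,-90,44],[560,90,62]); print(c,len(br),np.round(br.mean(0),1))
    cv2.imwrite(f"pics/post_{c}.png",im)
E
python3 d.py
```

```text
Traceback (most recent call last):
  File "d.py", line 7, in <module>
    h=box(P,[625,-70,215],[720,40,255]); print(c,len(h),np.round((h.max(0)+h.min(0))/2,1),np.round(np.ptp(h,axis=0)),np.median(h[:,2]))
                                                                  ~~~~~^^^
ValueError: zero-size array to reduction operation maximum which has no identity
```

```bash
cat > e.py <<'E'
from h import *
print(r.current_eef_pos(),r.current_grip_width(),r.current_ft_force(),r.current_time())
for c,im,P in scene():
    h=box(P,[625,-70,150],[720,40,255]); print(c,len(h))
    if len(h): print(np.round(np.percentile(h,[2,50,98],0)))
    cv2.imwrite(f"pics/pre_{c}.png",im)
E
python3 e.py
```

```text
[610.22424412 -19.26912684 185.61064573] 23.619905694089688 [ 0.33977688 -0.7985676  -3.303861  ] 12.0583
top 0
side 467
[[628. -49. 167.]
 [667. -42. 203.]
 [688.  -5. 245.]]
```

View pics/pre_side.png

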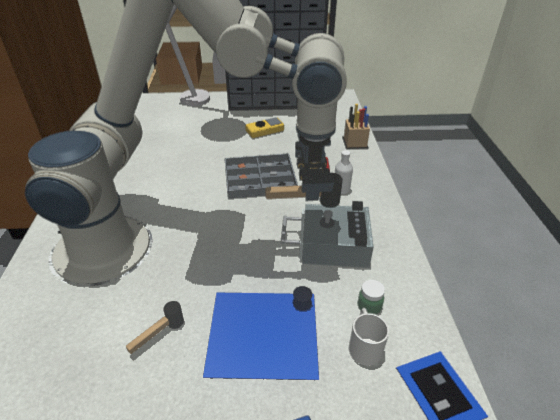

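The side picture shows the mallet held level, its head at (332,190) right above the pin at (327,217). The spool and the others are standing. Cloud: head x ends at 688 (centre about 661), bottom about 166, as expected. Striking.

```bash
cat > d.py <<'E'
from h import *
T=PIN-G*np.array([np.cos(PSI),np.sin(PSI)])
r.line_to([*T,128],rate=220)
print(r.current_ft_force()); r.dwell(.4); print(r.current_ft_force(),r.current_eef_pos(),r.current_time())
r.line_to([*T,225],rate=120)
print(r.current_ft_force(),r.current_ft_torque())
for c,im,P in scene():
    br=box(P,[480,-90,44],[560,90,62]); print(c,len(br),np.round(br.mean(0),1) if len(br) else "")
    h=box(P,[625,-70,190],[720,40,300])
    if len(h): print(np.round(np.percentile(h,[2,50,98],0)))
    cv2.imwrite(f"pics/post_{c}.png",im)
E
python3 d.py
```

```text
[-4.54298155  0.92953725  3.16104356]
[-4.00248733  0.20649626  3.08687839] [610.11121549 -19.2423298  128.69558812] 12.9667
[-0.75480266 -0.74395626 -4.43293238] [0.01759079 0.2884174  0.00177594]
top 0 
side 220 [524.5 -11.   52.2]
[[628. -49. 204.]
 [665. -42. 242.]
 [687.  -5. 282.]]
```

View pics/post_side.png

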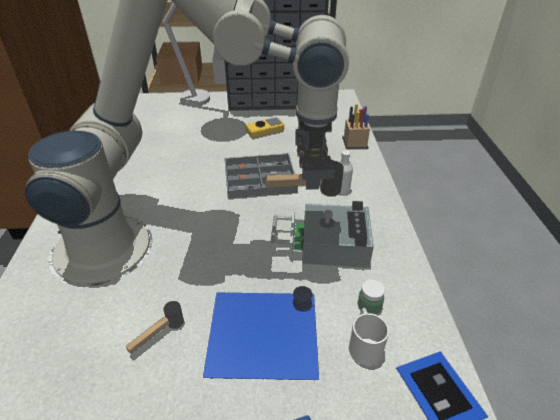

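The drawer has sprung out: its bar is now at (283,228) and the green board shows at (299,235). The mallet is still level. Setting it back.

```bash
cat > f.py <<'E'
from h import *
r.line_to([*GR,225],rate=170)
r.line_to([*GR,33],rate=110)
print(r.line_to([*GR,22],rate=12,until_force=4),r.current_eef_pos(),r.current_ft_force())
let_go(); r.dwell(.3)
r.line_to([*GR,190],rate=130)
print(r.current_time())
r.move_pose([430,-120,200],down(-0.13+np.pi/2)) if 0 else None
for c,im,P in scene():
    hd=box(P,[340,-340,79],[580,-240,95]); print(c,len(hd),np.round(hd.mean(0),1),np.round(np.ptp(hd,axis=0),1))
    br=box(P,[480,-90,44],[540,90,62]); print(" bar",len(br),np.round(np.percentile(br,[2,50,98],0)) if len(br) else "")
    tr=box(P,[480,-100,66],[610,100,76]); print(" panel",cv2.minAreaRect(tr[:,:2].astype(np.float32)),tr.mean(0))
    if len(br): print(" barrect",cv2.minAreaRect(box(br,[480,-90,50],[540,90,60])[:,:2].astype(np.float32)))
    for k in spotter.spot_point(c,"drawer_bar")[:2]: print(k["confidence"],k["location"],at_z(c,[k["location"]],50))
    cv2.imwrite(f"pics/rel_{c}.png",im)
for a in (np.pi/2,-np.pi/2): print(r.ik([480,10,150],down(-0.131+a)))
E
python3 f.py
```

```text
True [ 471.25942587 -290.13121997   24.91033084] [0.33402671 0.47160403 6.49041893]
21.35f.py:10: RuntimeWarning: Mean of empty slice.
  hd=box(P,[340,-340,79],[580,-240,95]); print(c,len(hd),np.round(hd.mean(0),1),np.round(np.ptp(hd,axis=0),1))
  ret = um.true_divide(
Traceback (most recent call last):
  File "f.py", line 10, in <module>
    hd=box(P,[340,-340,79],[580,-240,95]); print(c,len(hd),np.round(hd.mean(0),1),np.round(np.ptp(hd,axis=0),1))
                                                                                           ~~~~~~^^^^^^^^^^^
ValueError: zero-size array to reduction operation maximum which has no identity
```

```bash
cat > g.py <<'E'
from h import *
qs=[(np.round(r.ik([440,10,220],down(-0.131+a)),2),a) for a in (np.pi/2,-np.pi/2)]; print(qs)
a=min(qs,key=lambda s:abs(s[0][5]))[1]
r.move_pose([390,120,240],down(-0.131+a)); print("a",a,r.current_time())
for c,im,P in scene():
    def rect(n,lo,hi):
        b=box(P,lo,hi); print(c,n,len(b), np.round(np.percentile(b,[2,50,98],0)).tolist() if len(b) else "", np.round(np.hstack([np.ravel(x) for x in cv2.minAreaRect(b[:,:2].astype(np.float32))]),1) if len(b)>5 else "")
    rect("head",[340,-340,79],[580,-240,95]); rect("bar",[480,-90,50],[540,90,60]); rect("panel",[480,-100,66],[610,100,76])
    for k in spotter.spot_point(c,"drawer_bar")[:2]: print(k["confidence"],k["location"],at_z(c,[k["location"]],50))
    cv2.imwrite(f"pics/rel_{c}.png",im)
E
python3 g.py
```

```text
Traceback (most recent call last):
  File "g.py", line 2, in <module>
    qs=[(np.round(r.ik([440,10,220],down(-0.131+a)),2),a) for a in (np.pi/2,-np.pi/2)]; print(qs)
         ~~~~~~~~^^^^^^^^^^^^^^^^^^^^^^^^^^^^^^^^^^^^^
TypeError: unsupported operand type(s) for *: 'NoneType' and 'float'
```

```bash
sed -i '2s/.*/qs=[(j,a) for a in (np.pi\/2,-np.pi\/2) if (j:=r.ik([440,10,220],down(-0.131+a))) is not None]; print(qs)/' g.py; python3 g.py
```

```text
[(array([-1.13113566e-01,  2.26618570e-01,  1.76775710e+00, -4.44089210e-16,
        1.14721699e+00,  1.78864338e-02]), 1.5707963267948966)]
a 1.5707963267948966 23.0
top head 328 [[500.0, -314.0, 80.0], [525.0, -288.0, 84.0], [551.0, -263.0, 87.0]] [ 525.2 -288.4   55.8   54.9   18.4]
top bar 216 [[501.0, -52.0, 50.0], [513.0, -2.0, 54.0], [537.0, 55.0, 58.0]] [5.204e+02 5.000e-01 1.097e+02 3.690e+01 8.880e+01]
top panel 178 [[554.0, -75.0, 66.0], [565.0, -2.0, 71.0], [579.0, 67.0, 75.0]] [580.3  -6.6 156.7  39.   82.5]
0.58 [286.2, 216.6] [[517.27456995  10.66875808  50.        ]]
side head 356 [[500.0, -317.0, 79.0], [524.0, -292.0, 83.0], [549.0, -266.0, 86.0]] [ 524.3 -290.5   55.4   53.3   63.9]
side bar 133 [[502.0, -57.0, 51.0], [513.0, -10.0, 53.0], [536.0, 53.0, 58.0]] [522.2  -0.8 116.6  36.9  87.8]
side panel 123 [[554.0, -97.0, 66.0], [567.0, -26.0, 70.0], [606.0, 65.0, 74.0]] [567.7 -17.8  52.1 173.4  10.9]
0.9 [272.8, 229.0] [[509.05101209  -0.72394971  50.        ]]
```

View pics/rel_side.png

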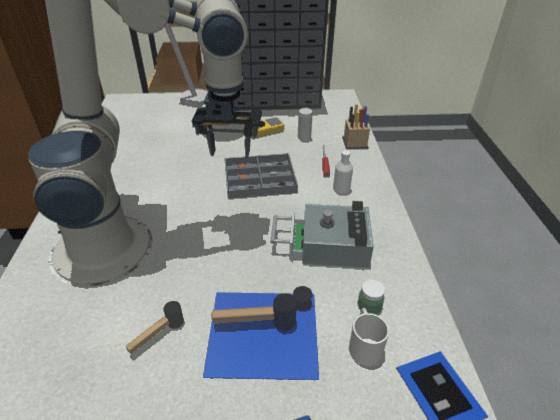

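The side picture shows the mallet standing on its head on the mat at (285,310) with the handle at (243,314), and the spool upright beside it at (303,297). The drawer is about 30 mm out, bar at (283,229). Measured bar middle is about (513,2), and the panel about 51 mm behind it, which fits. I'll hook the inner finger of the open gripper into the gap and pull.

```bash
cat > p.py <<'E'
from h import *
u=np.array([np.cos(-.131),np.sin(-.131)]); B=np.array([513,2.])
S=B-24*u
q=down(-.131+np.pi/2)
r.move_pose([*S,150],q)
print(r.line_to([*S,34],rate=90,until_force=8),r.current_eef_pos())
print(r.line_to([*(S-85*u),34],rate=60,until_force=15),r.current_eef_pos(),(S-r.current_eef_pos()[:2])@u,r.current_ft_force())
E=np.array(r.current_eef_pos()[:2])+12*u
r.line_to([*E,34],rate=60); print(r.current_ft_force(),r.current_time())
E
python3 p.py
```

```text
False [489.48810777   5.10318079  34.43196728]
True [410.91717965  15.48560154  34.15224244] 78.96971595591809 [ 2.44104839 -0.41085633  2.28112354]
[ 0.42502742  0.55113034 -0.47775336] 26.9417
```

```bash
cat > s.py <<'E'
from h import *
p=r.current_eef_pos(); r.line_to([p[0],p[1],200],rate=100)
r.move_pose([370,150,240],r.current_orientation())
for c,im,P in scene():
    b=box(P,[430,-60,50],[470,60,60]); t=box(P,[490,-60,66],[540,60,76]); h=box(P,[340,-340,79],[580,-240,95])
    print(c,len(b),np.round(np.median(b,0)),len(t),np.round(np.median(t,0)) if len(t) else "",np.round(h.mean(0)))
    cv2.imwrite(f"pics/end_{c}.png",im)
print(r.current_time(),r.current_ft_force())
E
python3 s.py
```

```text
top 186 [452.  -2.  54.] 146 [505.   1.  71.] [ 525. -289.   84.]
side 116 [454.  -2.  53.] 80 [505.  -3.  70.] [ 524. -292.   83.]
29.5083 [0.39819116 0.5700932  0.50210053]
```

View pics/end_side.png

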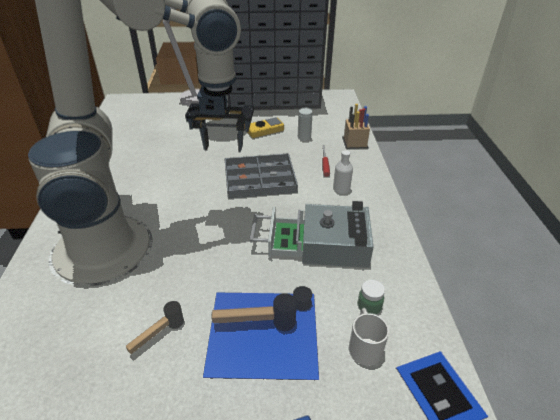

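The drawer is fully out: bar at (258,230), moved about 90 mm from its shut position, and the pull ended on the stop's force. The mallet stands at (285,310), and the spool, bottle, jar and mug are upright. Handing in.

```bash
python3 -c "from plant import sign_off; print(sign_off())"
```

```text
the job is handed in; nothing more can be done
None
```

I handed the job in at about 30 s of the 58 s allowed: the mallet blow freed the drawer, the mallet is back standing on the mat and let go, and the drawer is pulled out about 90 mm to its stop with the spool, bottle, jar and mug upright; no verdict came back.

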